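# Load the chopper and hold its lid at the half-way pulse position

### The job

Pick up the small pouring tray by its handle, tip its three chocolate chunks into the open chopper bowl and set the tray back down flat on the worktop. Then fit the chopper's lid, its two ears into the two gaps of the collar, press it down fully home and turn it clockwise against the spring until its grip bar points at the long raised ridges, half way to the lock; never turn it on to the lock. Finish while still gripping the lid and holding it there, since the spring turns it back if you let go; leave the pepper mill, spice jar, lemon, mug and remote where they are.

Things in the scene. Friction and masses are not known exactly. Their poses are not given: they have to be found in the camera images.
- tray: loose aluminium pouring tray. Origin: centre of the underside; x points to the open pouring lip, z up. Floor 3 mm thick from x = -55 to +50 mm, side walls 16 mm high, 72 mm wide at the back, narrowing from x = 0 to about 50 mm at the lip; stub handle behind. 150 g; inside slippery (friction about 0.3: chunks slide from some 20 degrees)
- tray_grip (a point): middle of the tray's handle, at (-84, 0, 27) mm in the tray frame. The handle is a bar 56 mm long (x), 18 mm wide (y), 22 mm tall, its underside 16 mm above the worktop: pinch it across y from above
- tray_lip (a point): middle of the pouring lip's floor edge, at (50, 0, 3) mm in the tray frame
- chunk_0: chocolate chunk, 18 x 27 x 13 mm, 12 g, lying on the tray (the rearmost); origin: centre of its underside
- chunk_1: as chunk_0, in the middle of the tray
- chunk_2: as chunk_0, nearest the lip
- chopper: chopper, fixed to the worktop, 162 mm across, 127 mm high. Origin: centre of its underside, z up, on the bowl's axis. Open steel bowl, inner radius 55 mm, inner floor at z = 56, rim at z = 112 mm. Round the rim a collar: inner radius 62, flat top at z = 126.5 mm, with two gaps at its +x and -x sides for the lid's ears. A half turn about z looks and works the same
- gap (a point): middle of the +x gap of the collar, at (69, 0, 112) mm in the chopper frame; the other faces it across the bowl. Each is 12.5 degrees to either side, about 25 mm wide. Clockwise (seen from above) from each gap a covered channel runs under the collar's top, so the turned lid cannot lift off; anticlockwise it is blocked. The lock, a pair of small dots, is 80 degrees clockwise from the gap
- half_mark (a point): the long raised radial steel ridge (18 x 4 mm) on the collar's top, at (53, -48, 129) mm in the chopper frame: 42 degrees clockwise from the middle of the gap, half way to the lock; the other faces it across the bowl
- drive (a joint): sprung drive inside the collar, pushed round by the lid's ears: 0 at rest, grows as the lid turns clockwise. An ear in mid-gap meets it after some 6 degrees, so it reads the lid's turn from the gap minus about 0.11 rad: 0.62 at the long ridge (half way), 1.28 at the lock. It pushes back with 0.06 N m at 0, 0.19 N m at half way
- lid: loose grey bayonet lid, 130 g, lying right way up. Origin: centre of its underside, z up; x along grip bar and ears. Plug: 51 mm radius, z = 0 to 10 mm, chamfered. Plate: 60 mm radius, z = 10 to 16; two ears 14 mm wide reach to 71 mm along +x and -x at the same z. Fully home the plate lies on the rim: origin 102 mm above the chopper's. A half turn works the same
- lid_bar (a point): middle of the lid's grip bar, at (0, 0, 33) mm in the lid frame. The bar is 74 mm long (lid x), 18 mm wide (y), z = 16 to 50 mm: pinch it across its width from above
- pepper_mill: wooden pepper mill, 58 mm across, 170 mm high, bystander; origin at its foot
- spice_a: spice jar with black cap, 41 mm across, 105 mm high, bystander; origin at its foot
- lemon: lemon, 78 x 55 x 56 mm, bystander; origin at its underside
- mug_a: striped mug, 86 mm across, 90 mm high, bystander; origin at its foot
- remote: remote control, 193 x 46 x 19 mm, lying between robot and chopper, bystander; origin at its underside
There are look-alikes about, which are no part of the job. What is shaped like the chunk_2 but blue or pink is not meant.

How it is judged:
On the way, in this order (a step that is already met when the one before it is completed fails the run):
1. the tray is held tipped by at least 17 degrees, its lip over the chopper bowl (angle between tray's own z axis and vertical above 0.3 rad and contact force between the fingers and tray above 0.5 N and horizontal distance between tray_lip and chopper below 0.085 m), for 0.1 s.
2. all three chunks lie in the bowl and the tray lies flat on the worktop, let go (horizontal distance between each of chunk_0, chunk_1, chunk_2 and chopper below 0.058 m and height (world z) of each of chunk_0, chunk_1, chunk_2 below 0.1 m and height (world z) of tray below 0.012 m and angle between tray's own z axis and vertical below 0.12 rad and contact force between the fingers and tray below 0.2 N and contact force between tray and chopper below 0.2 N), for 0.2 s.
3. the lid is fully home, its ears in the gaps, not yet turned (horizontal distance between lid and chopper below 0.007 m and z of lid in the frame of chopper below 0.1055 m and angle between lid's own z axis and vertical below 0.06 rad and value of joint drive below 0.3 rad and angle between the x axis of lid and the x axis of chopper, either way round below 0.4 rad), for 0.1 s.
At the end, for the whole second after the job is handed in: Fingers grip the lid (over 2 N); it is fully home (3.5 mm in height, 7 mm off centre, 3.4 degrees tilt) and still, drive 0.47 to 0.77 rad (bar within about 8.5 degrees of the long ridges). All chunks in the bowl below the rim; tray flat on the worktop, off the chopper, let go (all of step 2 and horizontal distance between lid and chopper below 0.007 m and z of lid in the frame of chopper below 0.1055 m and angle between lid's own z axis and vertical below 0.06 rad and value of joint drive between 0.47 and 0.77 rad and angle between the x axis of lid and the x axis of chopper, either way round between 0.54 and 0.93 rad and contact force between the fingers and lid above 2 N and velocity of joint drive between -0.1 and 0.1 rad/s); the arm keeps its last pose, push and grip.
It fails at once if the lid is turned well past half way towards the lock (drive over 1.0 rad) (value of joint drive above 1 rad).
It fails at once if a bystander is moved by more than 30 mm or tipped over (distance of any of pepper_mill, spice_a, lemon, mug_a, remote from where it was at the start of the episode above 0.03 m or angle between any of pepper_mill, spice_a, mug_a, remote's own z axis and vertical above 0.6 rad).
It also fails if it takes over 69 s, if anything falls off the work surface, if the arm or the gripper's body presses on something with over 40 N, if the wrist force passes 120 N, or if a joint passes its speed limit or range.

### The arm

A 7-joint arm with a two-finger parallel gripper is mounted at the origin on a cart in front of the work surface, level with it; the furniture and walls round the work are solid. World frame = base frame: x ahead of the robot, y to its left, z up, the work surface at z = 0. Lengths are in m, angles in rad, forces in N, time in s.
With the tool pointing down it reaches from about 0.4 to 0.9 m from the base axis. Payload 5.6 kg.
Tool frame: the origin (TCP) lies midway between the tips of the shut fingers; the grasp point (between the pads) lies 19 mm behind it; z points along the fingers, y is the line along which they close (so a half turn about z gives the same grasp; the last joint's range is limited). The gripper opens to 92 mm and grips with 3 to 60 N. Pads are 20 mm wide; open, the fingers measure 128 mm over their backs; the gripper's body (75 mm by 189 mm) begins 69 mm behind the grasp point.
Start: joints at [1.277, 0.468, -0.012, 1.603, 0.006, 1.071, -0.056], TCP at [0.161, -0.63, 0.187] pointing down, gripper open.
Joint ranges: [-2.53, 2.53], [-0.31, 2.02], [-1.57, 1.55], [0.28, 2.44], [-1.29, 4.43], [0.15, 1.84], [-2.92, 2.92]. Speed limits (rad/s): [2.57, 2.57, 3.14, 3.14, 3.14, 3.14, 3.14].

### API

Orientations are given as a 3x3 rotation matrix whose columns are the frame's x, y, z axes.
In Python, from station import env, effector, solver, viewer, workorder, search_frame, tip_of gives the robot as it stands. Calls block until the motion is done:
- env.reach(position, orientation): joint-space move of the TCP to a pose.
- env.movel(position, frame=None, rate=0.15): straight line of the TCP; frame=None keeps the orientation; rate is the mean speed in m/s.
- env.goto_joints(angles): joint-space move.
- effector.release() and effector.grasp(squeeze=None): open the fingers fully, or close them until they stop; squeeze is the grip in N (None keeps the last).
- env.pause(seconds).
- solver.inverse_kinematics(position, orientation): joint angles nearest the present ones, or None.
- env.sense(): the state.
- viewer.read_camera(name): name is "scene" or "side" or "wrist"; returns (picture, depth): 384x512x3 uint8, red, green, blue; 384x512 float32, m along the optical axis (not along the pixel's ray), 0 where there is no reading.
- viewer.camera_info(name): a dict with "intrinsics" (3x3 intrinsics, pixels), "eye" and "rotation" of the camera in the world; the wrist camera has in their place "T_tool_cam" (4x4, takes a point from camera to tool coordinates, whose origin is the TCP and whose axes are the flange's). Camera axes: x right, y up, looking along -z (the intrinsics and any distortion apply to the point x, -y, -z); pixel columns grow to the right and rows downward; lengths in m; the calibration is good to about 2 mm. A picture is of the moment at which its call begins: read the wrist's pose just before it. camera_info takes no time and is no camera call.
A pose or a line that the arm cannot do raises env.PlanningError and nothing moves.
- workorder.finish_job(): hands the job in; it is judged then, once.
Trained networks look in the newest picture that a camera, given by its name, has taken for a name from the list of things; names that differ only in an ending like _2 or _b are one class to them, and where a whole thing is asked for, a point or a joint stands for the part that bears it (a point fixed in the world has none). Each returns a list of dicts, best first, with "score" (0 to 1); they miss things now and then, are a little off and sometimes report something else, mostly with a low value. They report only what shows in the picture. A call takes as long as a camera call. They do not tell look-alikes from the thing itself.
- search_frame(camera, name): "at" ([x, y, z] in m, in world coordinates, good to about 4 mm: the middle of the surface that is visible of it).
- tip_of(camera, name): "at" ([x, y, z] in m, in world coordinates, good to about 4 mm: a listed point, or the origin of a listed thing).
The state is a dict: "t": time; "joint_positions": joint angles; "joint_velocities": joint speeds; "tau": joint torques, N m; "ee_pos": TCP position; "tcp_rot": TCP orientation; "wrist_force": force on the tool from outside, world axes, zero at the start; "moment": the same for the moment, N m; "gripper_width": finger opening in m; "grasp_force": force on a finger pad.
Only numpy, scipy, OpenCV 4.12 (cv2) and the standard library are available. Lean on these libraries where they do the work, as an engineer would, in place of code of your own. Each camera call takes 0.05 s, during which the arm holds its last target. There are 200 camera calls.

## Working session

There is one attempt and no reset: what is moved stays moved. The work goes in short steps, each a Python script; the robot and the scene stay as the last script left them, time stands still between calls to the robot, and variables do not carry over. Pictures are saved under pics/ and viewed, at most 10 in all, crops included, and the job is handed in when it is done.

```bash
ls; mkdir -p pics; python3 - <<'E'
from station import *
import cv2, numpy as np
P={}
for c in ("scene","side"):
    p,d=viewer.read_camera(c); cv2.imwrite(f"pics/{c}0.png",p[:,:,::-1]); np.save(f"pics/{c}0d.npy",d)
    i=viewer.camera_info(c); print(c,np.round(i["eye"],3),np.round(i["rotation"],3).tolist(),np.round(i["intrinsics"],1).tolist(),[k for k in i])
    for n in ("tray","tray_grip","tray_lip","chopper","gap","half_mark","lid","lid_bar","chunk_0","pepper_mill","spice_a","lemon","mug_a","remote"):
        print(c,n,[(np.round(r["at"],3).tolist(),round(r["score"],2)) for r in tip_of(c,n)][:4])
s=env.sense();print(s)
E
```

```text
pics
scene [-0.234 -0.779  0.587] [[0.692, 0.28, -0.665], [-0.721, 0.295, -0.627], [0.021, 0.913, 0.406]] [[381.0, 0.0, 256.9], [0.0, 381.0, 197.5], [0.0, 0.0, 1.0]] ['intrinsics', 'eye', 'rotation']
scene tray [([0.505, 0.232, -0.0], 0.81)]
scene tray_grip [([0.593, 0.239, 0.026], 0.91)]
scene tray_lip [([0.459, 0.222, -0.0], 0.64)]
scene chopper [([0.553, 0.041, 0.0], 0.58), ([0.512, 0.237, 0.006], 0.31)]
scene gap [([0.61, 0.073, 0.111], 0.64), ([0.461, 0.224, 0.002], 0.33)]
scene half_mark [([0.7, -0.306, 0.001], 0.67), ([0.621, 0.019, 0.129], 0.66), ([0.375, -0.05, -0.003], 0.33)]
scene lid []
scene lid_bar [([0.51, 0.229, 0.005], 0.73)]
scene chunk_0 [([0.546, 0.229, 0.006], 0.57), ([0.513, 0.234, 0.007], 0.56), ([0.405, 0.222, 0.001], 0.54), ([0.483, 0.318, -0.0], 0.5)]
scene pepper_mill [([0.751, 0.102, -0.001], 0.71), ([0.703, -0.301, 0.003], 0.65)]
scene spice_a [([0.744, -0.119, 0.001], 0.86)]
scene lemon [([0.695, 0.284, -0.0], 0.47)]
scene mug_a [([0.704, -0.304, 0.004], 0.57)]
scene remote [([0.376, -0.046, -0.003], 0.81)]
side [0.503 0.967 0.619] [[-0.996, 0.064, -0.06
[... 1152 characters left out ...]
[-2.21060492e-05, -2.16716704e-05, -1.45849425e-03, -9.78790442e-05,
        2.81835759e-04, -1.16926412e-05,  1.00167789e-03]), 'tau': array([ 9.11730604e-05, -5.20407522e+01, -1.25508549e-02, -2.44049656e+01,
       -5.67337882e-02,  1.13948472e-02,  2.32193520e-05]), 'ee_pos': array([ 0.16128877, -0.62966276,  0.18695533]), 'tcp_rot': array([[ 9.68724226e-01,  2.48139824e-01, -3.79934967e-05],
       [ 2.48139825e-01, -9.68724226e-01,  3.42170197e-05],
       [-2.83146154e-05, -4.25745556e-05, -9.99999999e-01]]), 'wrist_force': array([-0.01293236, -0.14270061, -0.4400421 ]), 'moment': array([-0.02750864, -0.00153259,  0.03805492]), 'grasp_force': 0.0, 'gripper_width': 0.09174484913102968}
```

```bash
python3 -c "
import cv2,numpy as np
a=cv2.imread('pics/scene0.png');b=cv2.imread('pics/side0.png')
cv2.imwrite('pics/both.png',np.hstack([a,b])[:, :] if 0 else cv2.resize(np.vstack([a,b]),(800,1200))[:600]);cv2.imwrite('pics/sideb.png',cv2.resize(b,(800,600)))"
```

```text
(no output)
```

View pics/both.png

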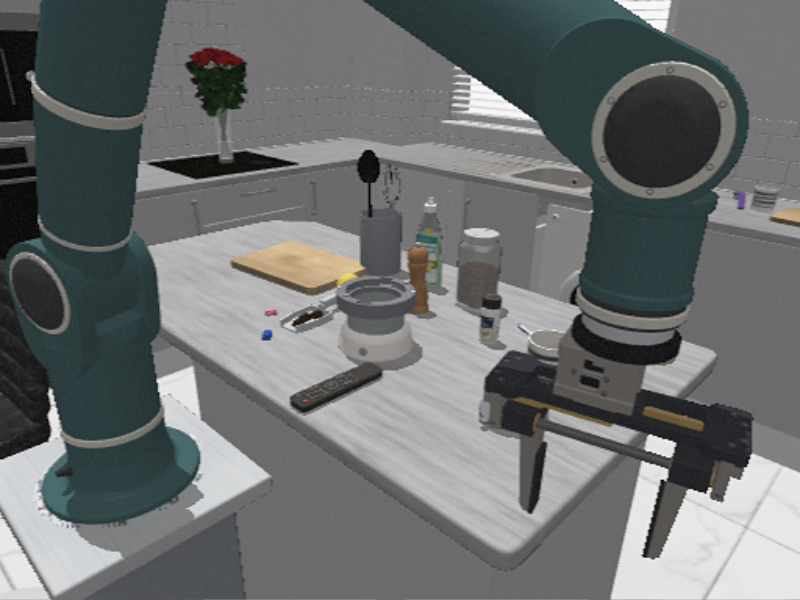

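View pics/sideb.png

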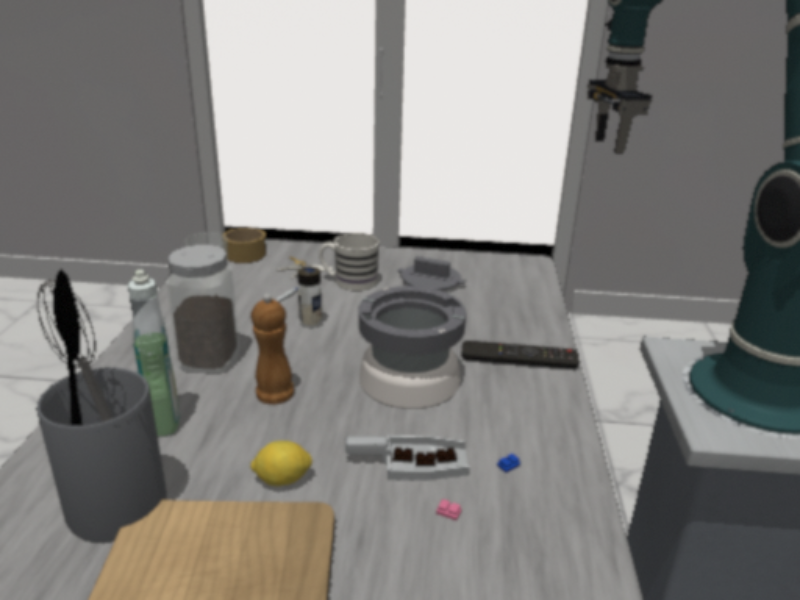

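```bash
cat > h.py <<'E'
from station import *
import cv2, numpy as np
def down(yaw):  # tool pointing down, tool x at yaw in world
    c,s=np.cos(yaw),np.sin(yaw)
    return np.array([[c,s,0],[s,-c,0],[0,0,-1.]])
def shot(name):
    s=env.sense(); p,d=viewer.read_camera("wrist")
    if name: cv2.imwrite(f"pics/{name}.png",p[:,:,::-1])
    T=np.eye(4); T[:3,:3]=s["tcp_rot"]; T[:3,3]=s["ee_pos"]
    i=viewer.camera_info("wrist"); T=T@i["T_tool_cam"]; K=i["intrinsics"]
    v,u=np.mgrid[:384,:512]
    c=np.stack([(u-K[0,2])/K[0,0]*d,-(v-K[1,2])/K[1,1]*d,-d],-1)
    W=c@T[:3,:3].T+T[:3,3]; W[d==0]=np.nan
    return p,W
def show(cam,names,f=tip_of,k=3):
    for n in names: print(n,[(np.round(r["at"],4).tolist(),round(r["score"],2)) for r in f(cam,n)][:k])
def st():
    s=env.sense(); print("t",round(s["t"],2),"pos",np.round(s["ee_pos"],4),"F",np.round(s["wrist_force"],2),"M",np.round(s["moment"],3),"w",round(s["gripper_width"],4),"g",round(s["grasp_force"],1)); return s
E
python3 - <<'E'
from h import *
print(np.round(viewer.camera_info("wrist")["T_tool_cam"],3).tolist(),viewer.camera_info("wrist").keys())
env.movel([0.2,-0.6,0.4],rate=0.4)
env.reach([0.48,-0.30,0.38],down(0)); st()
p,W=shot("w_lid"); np.save("w_lid.npy",W)
show("wrist",["lid","lid_bar"])
env.reach([0.50,0.14,0.42],down(0)); st()
p,W=shot("w_tray"); np.save("w_tray.npy",W)
show("wrist",["tray","tray_grip","tray_lip","chopper","gap","half_mark","chunk_0"],k=4)
print(env.sense()["joint_positions"])
a=cv2.imread("pics/w_lid.png");b=cv2.imread("pics/w_tray.png")
cv2.imwrite("pics/ww.png",cv2.resize(np.hstack([a,b]),(800,300)))
E
```

```text
[[0.001, 0.956, 0.294, 0.084], [1.0, -0.001, -0.0, 0.0], [-0.0, 0.294, -0.956, -0.197], [0.0, 0.0, 0.0, 1.0]] dict_keys(['intrinsics', 'T_tool_cam'])
t 3.72 pos [ 0.4792 -0.3014  0.3796] F [ 0.08 -0.21  0.42] M [0.029 0.02  0.052] w 0.0918 g 0.0
lid [([0.5342, -0.3247, -0.0016], 0.77), ([0.527, -0.3232, 0.0329], 0.61)]
lid_bar [([0.5259, -0.3197, 0.0369], 0.98)]
t 5.49 pos [0.5005 0.1386 0.4197] F [-0.15 -0.15 -0.34] M [-0.044 -0.007 -0.009] w 0.0919 g 0.0
tray [([0.5111, 0.2289, 0.0001], 0.57), ([0.5419, 0.2286, 0.0023], 0.3)]
tray_grip [([0.5897, 0.2409, 0.0283], 0.86)]
tray_lip [([0.4573, 0.2233, 0.0034], 0.87)]
chopper [([0.551, 0.0375, 0.0006], 0.75), ([0.4596, 0.225, 0.0016], 0.28)]
gap [([0.6131, 0.0707, 0.1155], 0.83), ([0.5367, -0.3246, 0.0008], 0.27)]
half_mark [([0.6158, 0.0204, 0.127], 0.8), ([0.372, -0.0469, -0.0003], 0.23)]
chunk_0 [([0.4104, 0.2275, -0.0011], 0.55), ([0.4826, 0.3185, -0.0002], 0.48), ([0.5458, 0.2291, 0.0074], 0.45), ([0.5155, 0.2328, 0.0002], 0.45)]
[ 0.22507102  0.14621177 -0.63557633  1.54488048  0.08694112  1.47920387
 -1.98468149]
```

View pics/ww.png

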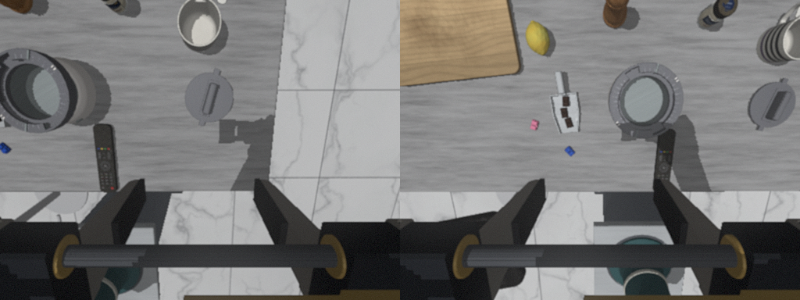

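```bash
python3 - <<'E'
from h import *
from scipy.optimize import least_squares
def box(W,c,r,z0,z1):
    P=W.reshape(-1,3); m=(np.hypot(P[:,0]-c[0],P[:,1]-c[1])<r)&(P[:,2]>z0)&(P[:,2]<z1); return P[m]
Wl=np.load("w_lid.npy");Wt=np.load("w_tray.npy")
def rect(P): 
    (c,s,a)=cv2.minAreaRect((P[:,:2]*1000).astype(np.float32)); 
    q=P[:,:2]-P[:,:2].mean(0); v=np.linalg.svd(q,full_matrices=False)[2][0]
    return np.round(c,1),np.round(s,1),round(a,1),"pca",round(np.degrees(np.arctan2(v[1],v[0])),1),len(P),"z",np.round(np.percentile(P[:,2],[5,50,95]),4)
print("lid bar",rect(box(Wl,(.534,-.322),.06,.04,.06)))
print("lid plate",rect(box(Wl,(.534,-.322),.1,.010,.022)))
print("handle",rect(box(Wt,(.592,.24),.05,.03,.045)))
print("tray",rect(box(Wt,(.512,.232),.11,.012,.045)))
for n,W in(("l",Wl),("t",Wt)):
    P=box(W,(.553,.038),.1,.118,.1275); print(n,"collar",len(P), np.round(np.percentile(P[:,2],[5,50,95]),4))
    def res(p):
        r=np.hypot(P[:,0]-p[0],P[:,1]-p[1]); return np.maximum(r-.081,0)+np.maximum(.062-r,0)
    f=least_squares(res,[.553,.038]); c=f.x; print(c,f.cost)
    T=P; th=np.degrees(np.arctan2(T[:,1]-c[1],T[:,0]-c[0])); r=np.hypot(T[:,0]-c[0],T[:,1]-c[1]); m=(r>.063)&(r<.077)
    h,_=np.histogram(th[m],np.arange(-180,181,5)); print(dict(zip(range(-180,180,5),h.tolist())))
E
```

```text
lid bar (array([ 534.4, -325.7]), array([18. , 73.5]), 73.8, 'pca', np.float64(163.9), 405, 'z', array([0.0453, 0.0488, 0.0504]))
lid plate (array([ 534.6, -325.9]), array([118.6, 118.8]), 25.3, 'pca', np.float64(163.5), 2758, 'z', array([0.0138, 0.0156, 0.0176]))
handle (array([593.2, 237.3]), array([55.6, 18.3]), 6.4, 'pca', np.float64(-174.2), 272, 'z', array([0.0327, 0.0366, 0.0388]))
tray (array([511.3, 230.1]), array([137.7, 183.9]), 59.0, 'pca', np.float64(177.3), 822, 'z', array([0.0127, 0.0164, 0.0381]))
l collar 2848 [0.1205 0.1256 0.127 ]
[0.55115983 0.03564011] 5.874866575694669e-06
{-180: 37, -175: 25, -170: 50, -165: 12, -160: 4, -155: 4, -150: 4, -145: 9, -140: 31, -135: 34, -130: 34, -125: 33, -120: 40, -115: 32, -110: 36, -105: 35, -100: 38, -95: 37, -90: 34, -85: 35, -80: 39, -75: 40, -70: 38, -65: 40, -60: 38, -55: 36, -50: 38, -45: 41, -40: 38, -35: 43, -30: 40, -25: 43, -20: 43, -15: 16, -10: 44, -5: 42, 0: 38, 5: 39, 10: 43, 15: 15, 20: 14, 25: 15, 30: 7, 35: 13, 40: 5, 45: 0, 50: 1, 55: 0, 60: 0, 65: 0, 70: 0, 75: 0, 80: 0, 85: 0, 90: 0, 95: 2, 100: 0, 105: 7, 110: 15, 115: 27, 120: 37, 125: 39, 130: 36, 135: 35, 140: 39, 145: 33, 150: 34, 155: 29, 160: 12, 165: 32, 170: 32, 175: 29}
t collar 2648 [0.1237 0.1259 0.1271]
[0.5514232  0.03655531] 2.7135842119095734e-07
{-180: 23, -175: 26, -170: 23, -165: 13, -160: 6, -155: 6, -150: 7, -145: 16, -140: 26, -135: 28, -130: 24, -125: 27, -120: 30, -115: 25, -110: 28, -105: 28, -100: 29, -95: 31, -90: 28, -85: 28, -80: 31, -75: 32, -70: 30, -65: 29, -60: 33, -55: 27, -50: 34, -45: 31, -40: 32, -35: 33, -30: 33, -25: 33, -20: 21, -15: 26, -10: 36, -5: 35, 0: 35, 5: 29, 10: 33, 15: 12, 20: 5, 25: 4, 30: 4, 35: 8, 40: 31, 45: 32, 50: 28, 55: 32, 60: 29, 65: 30, 70: 29, 75: 31, 80: 31, 85: 27, 90: 30, 95: 29, 100: 29, 105: 26, 110: 27, 115: 29, 120: 28, 125: 26, 130: 27, 135: 28, 140: 27, 145: 26, 150: 26, 155: 25, 160: 22, 165: 12, 170: 25, 175: 23}
```

```bash
cat >> h.py <<'E'
from scipy.spatial.transform import Rotation as Ro
C=np.array([.5514,.0366]); GAP=np.radians(27.5)
G=np.array([-.084,0,.027]); L=np.array([.05,0,.003])
def traytool(phi,a,lip,flip,dg=0.0):
    """tool pose for tray yaw phi, tip a, lip point at lip; dg: grasp offset along tray z"""
    R=Ro.from_euler("ZY",[phi,a]).as_matrix()
    o=lip-R@L; Rt=R@(np.diag([1,-1,-1.]) if not flip else np.diag([-1,1,-1.]))
    return o+R@(G+[0,0,-.019+dg]),Rt
E
python3 - <<'E'
from h import *
for fl in(0,1):
    g=solver.inverse_kinematics([.5932,.2373,.009],down(np.radians(6+180*(1-fl)))); print("pick",fl,None if g is None else np.round(g,2))
    for deg in(-174,-150,-120,-90):
        phi=np.radians(deg);d=np.array([np.cos(phi),np.sin(phi)])
        for off in(.03,):
            for a in(0,25,50):
                lip=np.r_[C-off*d,.145]; p,R=traytool(phi,np.radians(a),lip,fl)
                q=solver.inverse_kinematics(p,R); print(fl,deg,a,np.round(p,3),None if q is None else np.round(q,2))
E
```

```text
pick 0 [ 0.35  1.21 -1.34  1.69  1.23  1.31  0.43]
0 -174 0 [0.715 0.054 0.15 ] [ 0.56  1.05 -1.33  1.4   1.01  1.46  0.93]
0 -174 25 [0.7   0.052 0.206] [ 0.79  0.74 -1.32  1.81  1.1   0.9   0.75]
0 -174 50 [0.663 0.048 0.251] [ 0.98  0.42 -1.28  2.2   1.9   0.4  -0.14]
0 -150 0 [0.693 0.119 0.15 ] [ 0.48  1.03 -1.33  1.44  1.    1.44  1.24]
0 -150 25 [0.681 0.111 0.206] [ 0.79  0.74 -1.32  1.81  0.9   0.81  1.26]
0 -150 50 [0.649 0.093 0.251] [ 1.18  0.7  -1.48  2.15  1.45  0.27  0.82]
0 -120 0 [0.633 0.179 0.15 ] [ 0.44  0.97 -1.33  1.56  0.95  1.38  1.63]
0 -120 25 [0.626 0.166 0.206] [ 0.79  0.74 -1.32  1.81  0.59  0.81  1.95]
0 -120 50 [0.608 0.134 0.251] [ 0.57  0.32 -0.49  2.04 -1.07  0.75 -2.74]
0 -90 0 [0.551 0.201 0.15 ] [-1.29  0.8   1.35  1.85 -0.84  1.22 -2.8 ]
0 -90 25 [0.551 0.186 0.206] [-0.3   0.32  0.21  1.87 -0.6   1.   -2.9 ]
0 -90 50 [0.551 0.149 0.251] [ 0.53  0.45 -0.47  1.84 -0.76  1.13 -2.62]
pick 1 [-0.08  0.73 -0.5   1.72  0.46  0.81 -2.25]
1 -174 0 [0.715 0.054 0.15 ] [ 0.2   0.68 -0.51  1.42  0.35  1.13 -1.83]
1 -174 25 [0.7   0.052 0.206] [ 0.28  0.37 -0.5   1.84  0.37  0.57 -1.9 ]
1 -174 50 [0.663 0.048 0.251] [-1.02  0.15  0.98  2.3   3.93  0.17  0.74]
1 -150 0 [0.693 0.119 0.15 ] [ 0.16  0.67 -0.58  1.46  0.39  1.13 -1.54]
1 -150 25 [0.681 0.111 0.206] [ 0.38  0.4  -0.63  1.83  0.15  0.57 -1.32]
1 -150 50 [0.649 0.093 0.251] [ 1.17  0.64 -1.44  2.15  1.39  0.21 -2.29]
1 -120 0 [0.633 0.179 0.15 ] [ 0.13  0.62 -0.66  1.58  0.41  1.08 -1.16]
1 -120 25 [0.626 0.166 0.206] [ 0.45  0.43 -0.73  1.82 -0.08  0.7  -0.66]
1 -120 50 [0.608 0.134 0.251] [ 0.49  0.31 -0.4   2.04 -1.1   0.77  0.42]
1 -90 0 [0.551 0.201 0.15 ] [ 0.17  0.53 -0.77  1.76  0.43  1.03 -0.76]
1 -90 25 [0.551 0.186 0.206] [ 0.47  0.44 -0.76  1.82 -0.17  0.9  -0.12]
1 -90 50 [0.551 0.149 0.251] [ 0.54  0.46 -0.48  1.84 -0.75  1.12  0.51]
```

```bash
python3 - <<'E'
from h import *
R=down(np.radians(6))
env.reach([.5932,.2373,.13],R); env.movel([.5932,.2373,.009],rate=.12)
effector.grasp(50); st()
env.movel([.5932,.2373,.20],rate=.15); st()
phi=np.radians(-100);d=np.array([np.cos(phi),np.sin(phi)])
p,Rt=traytool(phi,0,np.r_[C-.05*d,.165],1); p[:2]-=.05*d
env.movel(p,Rt,rate=.12); s=st()
p,_=viewer.read_camera("side"); cv2.imwrite("pics/s1.png",cv2.resize(p[100:330,150:400,::-1],(500,460)))
show("side",["tray_lip","tray_grip"])
print(traytool(phi,0,np.r_[C-.10*d,.165],1)[0], C-.1*d)
E
```

```text
t 9.44 pos [0.5932 0.2374 0.009 ] F [-1.06  0.76  1.21] M [0.027 0.01  0.005] w 0.0155 g 50.0
t 10.87 pos [0.5926 0.2369 0.1989] F [ 0.79  0.89 -2.42] M [-0.048 -0.064 -0.021] w 0.0154 g 50.0
t 12.31 pos [0.5921 0.2669 0.1699] F [ 0.35 -1.37 -1.41] M [ 0.105 -0.092 -0.014] w 0.015 g 50.0
tray_lip [([0.5708, 0.1363, 0.1589], 0.64), ([0.6118, 0.072, 0.1097], 0.3)]
tray_grip [([0.578, 0.1833, 0.1558], 0.74), ([0.5905, 0.2668, 0.1855], 0.64), ([0.5356, -0.325, 0.0025], 0.53)]
[0.59203367 0.26704501 0.17      ] [0.56876482 0.13508078]
```

View pics/s1.png

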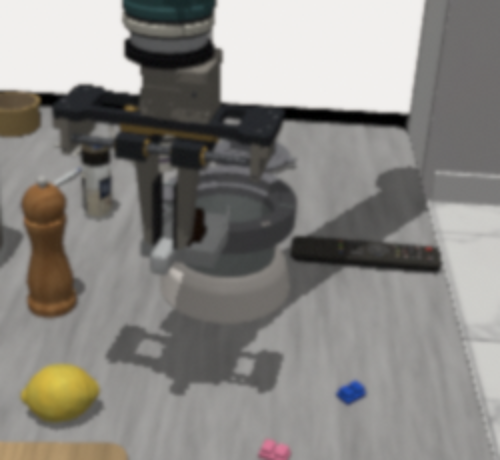

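```bash
python3 - <<'E'
from h import *
phi=np.radians(-100);d=np.array([np.cos(phi),np.sin(phi)])
for a,off,r in((8,.035,.12),(15,.035,.1),(20,.035,.05),(25,.035,.05),(32,.035,.06),(40,.035,.08),(50,.035,.08)):
    p,R=traytool(phi,np.radians(a),np.r_[C-off*d,.150],1)
    env.movel(p,R,rate=r)
env.pause(.3); st()
p,_=viewer.read_camera("side"); cv2.imwrite("pics/s2.png",cv2.resize(p[80:330,150:400,::-1],(500,500)))
show("side",["chunk_0","tray_lip"],k=5)
p,_=viewer.read_camera("scene"); cv2.imwrite("pics/s2b.png",p[:,:,::-1])
show("scene",["chunk_0","tray_lip"],k=5)
E
```

```text
t 15.8 pos [0.5715 0.1533 0.2562] F [-0.3  -0.   -1.44] M [-0.929  0.112 -0.038] w 0.0153 g 50.0
chunk_0 [([0.4789, 0.3219, -0.0048], 0.69), ([0.4061, 0.2289, 0.0009], 0.48)]
tray_lip [([0.5584, 0.0704, 0.1472], 0.78)]
chunk_0 [([0.4837, 0.3186, -0.0029], 0.44), ([0.6197, 0.0163, 0.1244], 0.43), ([0.4056, 0.2219, -0.0007], 0.37)]
tray_lip [([0.5562, 0.0704, 0.1477], 0.98)]
```

View pics/s2.png

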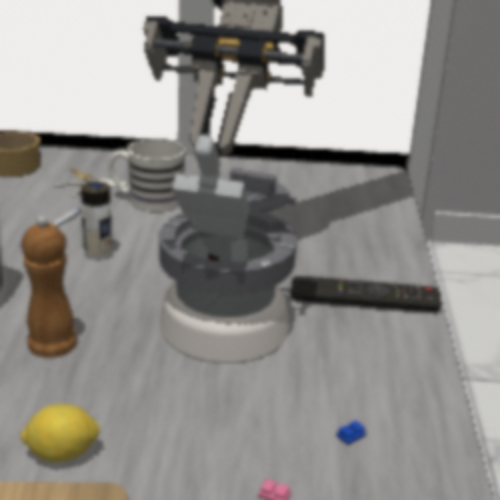

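```bash
python3 - <<'E'
from h import *
phi=np.radians(-100);d=np.array([np.cos(phi),np.sin(phi)])
p,R=traytool(phi,np.radians(25),np.r_[C-.05*d,.19],1); env.movel(p,R,rate=.15)
p,R=traytool(phi,0,np.r_[C-.10*d,.19],1); env.movel(p,R,rate=.15); st()
show("side",["chunk_0","tray_lip"],k=5) if viewer.read_camera("side") else 0
p,_=viewer.read_camera("side"); cv2.imwrite("pics/s3.png",cv2.resize(p[80:330,150:400,::-1],(500,500)))
E
```

```text
t 17.49 pos [0.5924 0.2648 0.1936] F [-0.03 -1.2  -2.56] M [-0.038 -0.132  0.064] w 0.0154 g 50.0
chunk_0 [([0.4785, 0.3197, -0.0044], 0.67), ([0.4033, 0.2245, -0.0019], 0.6)]
tray_lip [([0.5712, 0.1332, 0.1815], 0.76)]
```

View pics/s3.png

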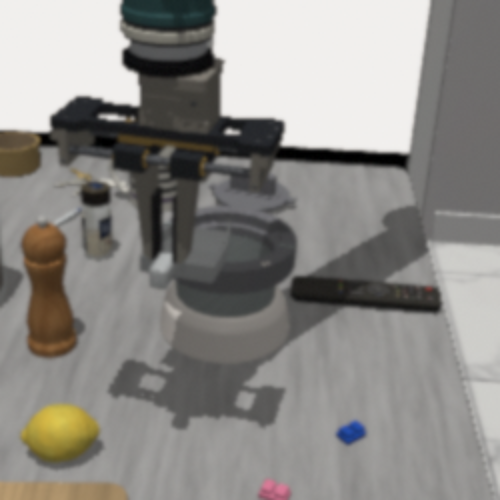

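```bash
python3 - <<'E'
from h import *
R=down(np.radians(6))
env.movel([.5932,.2373,.12],R,rate=.15); env.movel([.5932,.2373,.0105],rate=.12)
effector.release(); st(); env.movel([.5932,.2373,.14],rate=.25)
env.reach([.48,.08,.42],down(0))
p,W=shot("w_after"); np.save("w_after.npy",W)
cv2.imwrite("pics/wa.png",cv2.resize(p[60:260,100:460,::-1],(720,400)))
show("wrist",["tray","tray_grip","tray_lip","chunk_0","chopper","gap"],k=6); st()
E
```

```text
t 21.39 pos [0.5932 0.2373 0.0105] F [1.05 0.64 0.31] M [0.009 0.002 0.054] w 0.0919 g 0.0
tray [([0.5123, 0.2262, 0.0019], 0.62), ([0.5801, 0.0588, 0.0543], 0.44)]
tray_grip [([0.5933, 0.2345, 0.029], 0.97), ([0.5103, 0.2298, 0.0012], 0.58)]
tray_lip [([0.4584, 0.2235, 0.0015], 0.94)]
chunk_0 [([0.4101, 0.2261, -0.0009], 0.64), ([0.4869, 0.3169, -0.0006], 0.61), ([0.548, 0.0392, 0.0709], 0.57), ([0.5753, 0.0029, 0.0669], 0.53), ([0.5797, 0.0566, 0.0564], 0.52)]
chopper [([0.5518, 0.0364, -0.002], 0.7)]
gap [([0.6162, 0.0712, 0.1146], 0.77)]
t 23.69 pos [0.4801 0.0802 0.4195] F [ 0.42  0.15 -0.36] M [-0.009 -0.039 -0.04 ] w 0.0919 g 0.0
```

View pics/wa.png

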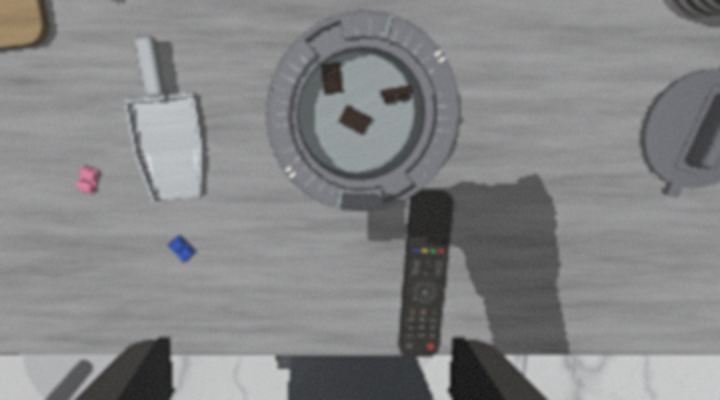

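```bash
python3 - <<'E'
from h import *
from scipy.optimize import least_squares
W=np.load("w_after.npy"); P=W.reshape(-1,3)
P=P[(np.hypot(P[:,0]-C[0],P[:,1]-C[1])<.1)&(P[:,2]>.118)&(P[:,2]<.1275)]
f=lambda p:(lambda r:np.maximum(r-.081,0)+np.maximum(.062-r,0))(np.hypot(*(P[:,:2]-p).T))
c=least_squares(f,C).x; print("chopper",c)
th=np.degrees(np.arctan2(*(P[:,:2]-c).T[::-1])); r=np.hypot(*(P[:,:2]-c).T); t=th[(r>.064)&(r<.076)]
for g in(27.5,-152.5):
    u=t-g; u=u[abs(u)<25]; print("gap hist",np.histogram(u,np.arange(-25,26,2.5))[0])
lb=np.radians(-16.1)
for fl in(0,np.pi):
  for n,p,y in(("pick",[.5345,-.3258,.02],lb),("in",[*C,.125],GAP),("half",[*C,.122],GAP-np.radians(42)),("half-",[*C,.122],GAP-np.radians(52))):
    q=solver.inverse_kinematics(p,down(y+fl)); print(round(fl,1),n,None if q is None else np.round(q,2))
effector.release()
env.reach([.5345,-.3258,.15],down(lb)); 
p,W=shot("w_lid2"); P=W.reshape(-1,3); P=P[(np.hypot(P[:,0]-.5345,P[:,1]+.3258)<.07)&(P[:,2]>.04)&(P[:,2]<.06)]; print(len(P), cv2.minAreaRect((P[:,:2]*1000).astype(np.float32)) if len(P)>5 else 0); s=st(); print(s["joint_positions"].round(2))
E
```

```text
chopper [0.55131883 0.0364281 ]
gap hist [13 15 14 14 16  4  1  2  1  1  2  2  1  2  5 14 13 16 14 13]
gap hist [13 13 11 13  9  5  2  2  2  1  1  3  2  1  2 12 13  8 12 12]
0 pick [ 0.82  0.68 -0.44  1.75  0.39  0.8  -1.67]
0 in [ 0.36  0.46 -0.62  1.87  0.33  0.91 -1.5 ]
0 half [ 0.34  0.46 -0.58  1.87  0.32  0.9  -2.22]
0 half- [ 0.33  0.46 -0.58  1.87  0.31  0.9  -2.39]
3.1 pick [ 0.96  0.75 -0.65  1.74  0.57  0.86  1.34]
3.1 in [ 0.77  0.84 -1.32  1.85  0.88  1.21  1.2 ]
3.1 half [ 0.56  0.57 -0.91  1.86  0.54  0.98  0.74]
3.1 half- [ 0.55  0.56 -0.88  1.86  0.52  0.97  0.58]
1011 ((535.1249389648438, -326.03656005859375), (17.22744369506836, 73.0691909790039), 73.71333312988281)
t 25.74 pos [ 0.5359 -0.3245  0.1513] F [-0.42  0.51 -0.17] M [ 0.049  0.027 -0.012] w 0.092 g 0.0
[ 0.79  0.5  -0.41  1.68  0.23  1.01 -1.54]
```

```bash
python3 - <<'E'
from h import *
env.movel([.535,-.326,.021],down(np.radians(-16.2)),rate=.12); effector.grasp(55); st()
env.movel([.535,-.326,.22],rate=.18)
env.movel([.552,-.15,.24],down(np.radians(5)),rate=.2)
env.movel([*C,.20],down(GAP),rate=.2); env.pause(.3)
s=st(); print(s["tcp_rot"].round(3).tolist())
p,_=viewer.read_camera("side"); cv2.imwrite("pics/s4.png",cv2.resize(p[60:280,150:400,::-1],(750,600)))
show("side",["lid","lid_bar"])
viewer.read_camera("scene"); show("scene",["lid","lid_bar"])
E
```

```text
t 28.15 pos [ 0.535 -0.326  0.021] F [ 0.42  0.24 -1.27] M [ 0.068 -0.024 -0.022] w 0.0154 g 55.0
t 31.86 pos [0.5515 0.0359 0.2001] F [ 1.    0.05 -1.42] M [0.055 0.025 0.058] w 0.0151 g 55.0
[[0.888, 0.461, 0.0], [0.461, -0.888, -0.0], [0.0, 0.0, -1.0]]
lid [([0.5517, 0.0391, 0.1821], 0.71)]
lid_bar [([0.5501, 0.0318, 0.2153], 0.72)]
lid [([0.5488, 0.0368, 0.1784], 0.63)]
lid_bar [([0.5504, 0.0351, 0.2133], 0.89), ([0.695, 0.2839, 0.0012], 0.45)]
```

View pics/s4.png

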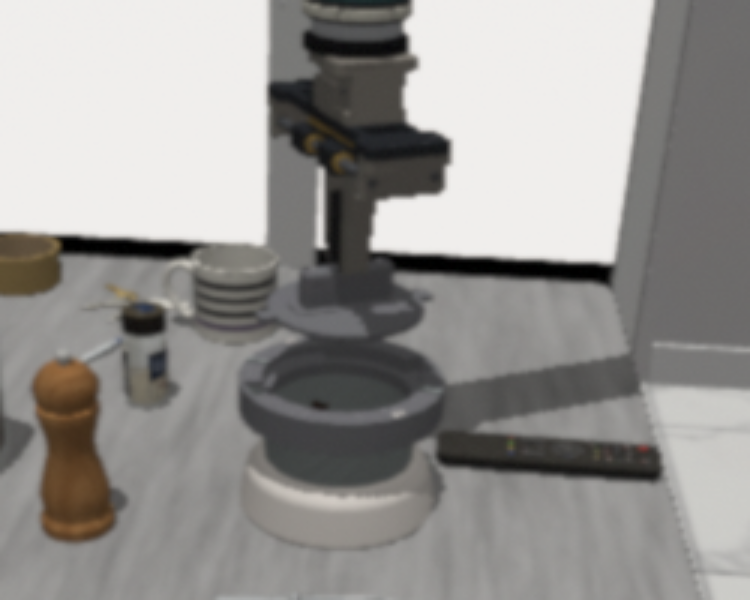

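Lid is level, centred over the bowl with its ears at the gaps. Lower in steps with force checks; home should be TCP z ≈ 0.123.

```bash
python3 - <<'E'
from h import *
env.movel([*C,.140],down(GAP),rate=.12); st()
z=.137
while z>.117:
    env.movel([*C,z],down(GAP),rate=.06); s=st()
    if s["wrist_force"][2]>12: break
    z-=.003 if z>.126 else .0015
env.pause(.3); st()
E
```

```text
t 32.81 pos [0.5518 0.0369 0.1404] F [ 0.3  -0.09 -0.77] M [-0.019 -0.059 -0.034] w 0.0149 g 55.0
t 33.06 pos [0.5517 0.0366 0.1374] F [-0.2  -0.71 -2.57] M [-0.023  0.022  0.029] w 0.015 g 55.0
t 33.31 pos [0.5513 0.0365 0.1339] F [-0.3  -1.13 -1.67] M [-0.067 -0.001  0.008] w 0.0154 g 55.0
t 33.56 pos [0.5512 0.0366 0.1308] F [-0.2   0.05 -0.33] M [0.016 0.001 0.066] w 0.0149 g 55.0
t 33.81 pos [0.5512 0.0366 0.1278] F [ 0.07 -0.33 -0.74] M [ 0.006 -0.004  0.088] w 0.015 g 55.0
t 34.06 pos [0.5512 0.0366 0.1248] F [-0.19  0.2  -1.12] M [-0.025 -0.064 -0.038] w 0.015 g 55.0
t 34.31 pos [0.5514 0.0366 0.1235] F [ 0.43 -0.4  -0.43] M [-0.068  0.006 -0.024] w 0.015 g 55.0
t 34.56 pos [0.5517 0.0366 0.1229] F [-0.7  -0.23  5.32] M [-0.115  0.437  0.046] w 0.015 g 55.0
t 34.81 pos [0.5518 0.0366 0.1227] F [-5.73 -0.49 15.81] M [-0.317  1.263  0.014] w 0.0152 g 55.0
t 35.11 pos [0.5518 0.0367 0.1227] F [-6.45 -1.2  14.75] M [-0.309  1.251 -0.032] w 0.0156 g 55.0
```

```bash
python3 - <<'E'
from h import *
z=.1215
for a in(4,10,18,26,34,38,42):
    env.movel([*C,z],down(GAP-np.radians(a)),rate=.05); s=st()
    print(a,"yaw",round(np.degrees(np.arctan2(s["tcp_rot"][1,0],s["tcp_rot"][0,0])),2))
    if abs(s["wrist_force"]).max()>40: print("STOP"); break
env.pause(.4); st()
p,_=viewer.read_camera("scene"); cv2.imwrite("pics/s5.png",cv2.resize(p[150:250,190:300,::-1],(660,600),interpolation=cv2.INTER_CUBIC))
show("scene",["lid","lid_bar","half_mark","gap"])
p,W=shot("w_end"); np.save("w_end.npy",W)
P=W.reshape(-1,3);P=P[(np.hypot(P[:,0]-C[0],P[:,1]-C[1])<.06)&(P[:,2]>.14)&(P[:,2]<.158)];print(len(P))
E
```

```text
t 35.36 pos [0.5521 0.0368 0.1228] F [-2.11 -0.06  8.  ] M [-0.109  0.582 -0.078] w 0.0152 g 55.0
4 yaw 23.55
t 35.62 pos [0.5524 0.0372 0.1228] F [-1.55  0.17  7.39] M [0.051 0.335 0.078] w 0.0151 g 55.0
10 yaw 17.6
t 35.91 pos [0.5526 0.0373 0.1228] F [-0.37  0.73  7.28] M [0.11  0.19  0.117] w 0.0152 g 55.1
18 yaw 9.61
t 36.2 pos [0.5527 0.0372 0.1228] F [-1.26 -0.51  7.19] M [0.011 0.214 0.15 ] w 0.0153 g 55.1
26 yaw 1.62
t 36.49 pos [0.5527 0.037  0.1228] F [-1.03  0.21  7.5 ] M [-0.009  0.175  0.161] w 0.015 g 55.2
34 yaw -6.38
t 36.74 pos [0.5527 0.0369 0.1228] F [0.24 0.19 7.64] M [-0.001  0.247  0.199] w 0.0147 g 55.3
38 yaw -10.37
t 36.99 pos [0.5527 0.0369 0.1228] F [-1.22 -0.9   7.35] M [-0.032  0.234  0.22 ] w 0.0151 g 55.3
42 yaw -14.37
t 37.39 pos [0.5527 0.0369 0.1228] F [-0.82 -0.03  6.73] M [-0.019  0.195  0.241] w 0.0151 g 55.3
lid [([0.55, 0.0368, 0.1004], 0.77)]
lid_bar [([0.5531, 0.0341, 0.1358], 0.83)]
half_mark [([0.6226, 0.0193, 0.1291], 0.55)]
gap [([0.6125, 0.0688, 0.1135], 0.78)]
2746
```

View pics/s5.png

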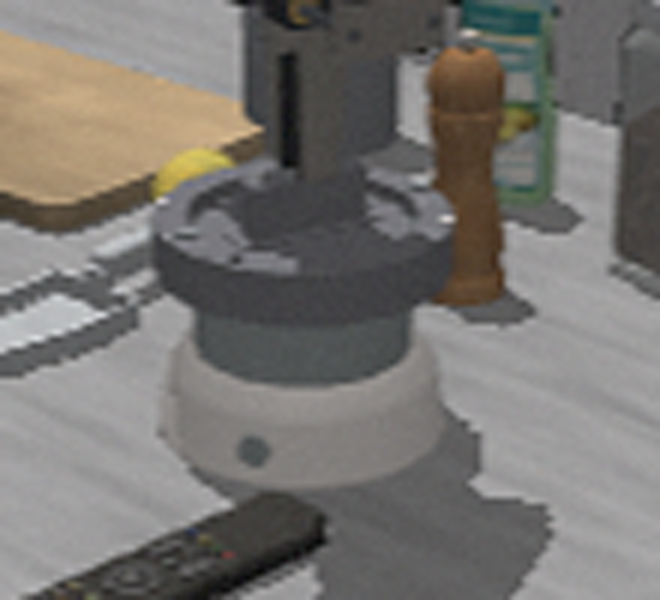

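View pics/w_end.png

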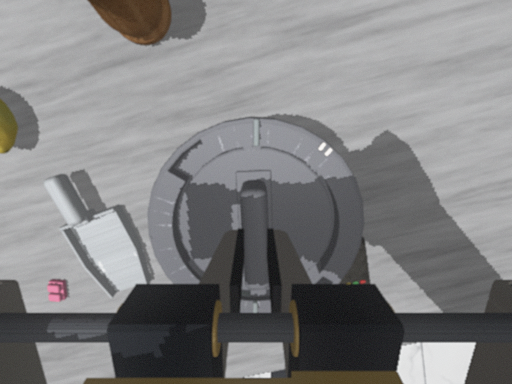

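```bash
python3 -c "
from h import *
st(); print(workorder.finish_job())"
```

```text
t 37.69 pos [0.5527 0.0368 0.1228] F [-1.14 -0.53  8.09] M [-0.069  0.217  0.279] w 0.0149 g 55.3
the job is handed in; nothing more can be done
None
```

I handed the job in at about 38 s, with no verdict returned: the three chunks are in the bowl, the tray is back flat on the worktop, and the gripper is holding the lid fully home with its bar on the long ridge; nothing else was touched.

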